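Pull the filter cassette in the chemical store

TASK

Take the blue guard cap off the white filter unit and hang it by its strap handle on the hook of the stand. Then pinch the two green side catches of the cassette together while it sits in the unit, lift it about ten centimetres out of the unit, and finish while holding it there: still, upright, catches pinched, touching nothing but the fingers. The guard stays hanging, and the bottle and jars standing about are left where they are.

Things in the scene. Friction and masses are not known exactly. Their poses are not given: they have to be found in the camera images.
- filter_unit: White filter unit fixed to the bench, box 160 x 160 mm, 60 mm high. Origin: centre of its underside; z up. A slot in its top, 53 mm (x) by 60 mm (y), holds the cassette; slot floor 28 mm above the bench. Under the 10 mm thick top plate the slot widens to 80 mm in y, where the teeth of the cassette's catches lock.
- cassette: White filter cassette, about 230 g, upright in the slot under the guard, axes along the unit's at the start. Origin: centre of its underside; z up. 72 mm tall; seated, its underside is 28 mm above the bench and 40 mm of it stand above the unit's top. Core 44 mm (x) by 28 mm (y), a green catch on its +y and -y sides. Unless both are pinched it lifts only 4 mm and locks.
- cassette_grip (a point): Point midway between the grip faces of the two green ribbed catches, on the cassette's axis 52 mm above its underside; axes as the cassette's. The faces look to +y and -y, are 28 mm wide in x and reach from 16 mm below to 16 mm above this point; over both they measure 56 mm when free, 40 mm when fully pinched.
- catch_left (a joint): Travel in m of the +y catch towards the middle of the cassette: 0 free (out), 0.008 fully pinched; the tooth clears the unit from about 0.0055. Spring: 2 N at the start, 6 N fully in; it springs out when let go.
- catch_right (a joint): The same for the -y catch.
- guard: Blue guard cap with steel strap handle, 140 g, open below, set loosely over the cassette on the unit's top. Origin: centre of its open underside, z up. Cap 66 mm (x) by 78 mm (y), 51 mm high. On it an upright stirrup handle in the y-z plane (one looks through it along x): strap 14 mm wide in x, 4 mm thick; two upright legs, 50 mm over their outsides in y, 42 mm inside.
- guard_loop (a point): Middle of the underside of the handle's crossbar, 109 mm above the guard's origin (crossbar top 113 mm, cap top 51 mm); this rests on the hook. Axes as the guard's. Gripping across the outsides of both legs leaves the window free for the hook.
- hook_stand: Fixed stand with a hook. Origin: on the bench straight below the hanging point; z up. A yellow 8 mm round rod runs level along x, axis 200 mm above the bench, from the post (16 mm thick, 80 mm from the origin in +x, 208 mm high) towards -x; its free end, from 25 to 32 mm in -x, bends up, top 218 mm above the bench. Foot plate 150 x 110 x 12 mm.
- hook_seat (a point): Hanging point: top of the level rod, 204 mm above the bench and straight above the stand's origin. Axes as the stand's: +x leads to the post, -x to the open tip.
- white_jar: Bystander: white jar with black cap, 60 mm diameter, 95 mm tall, origin at the centre of its underside. Leave it alone.
- amber_bottle: Bystander: amber bottle with blue cap, 56 mm diameter, 130 mm tall, origin at the centre of its underside. Leave it alone.
- small_jar: Bystander: small white jar with a red label and blue cap, 48 mm diameter, 70 mm tall, origin at the centre of its underside. Leave it alone.
Not all that is in view belongs to the job. Of the things shaped like the guard, the blue one is meant.

How it is judged:
By the outcome, as a careful person would: the job done as asked, in the order asked, and still so for the second after the job is handed in, while the arm keeps its last pose, push and grip.
It also fails if it takes over 61 s, if anything falls off the work surface, if the arm or the gripper's body presses on something with over 40 N, if the wrist force passes 120 N, or if a joint passes its speed limit or range.

ROBOT

A 6-joint arm with a two-finger parallel gripper is mounted at the origin on the work surface. World frame = base frame: x ahead of the robot, y to its left, z up, the work surface at z = 0. Lengths are in mm, angles in rad, forces in N, time in s.
With the tool pointing down it reaches from about 300 to 875 mm from the base axis. Payload 6.4 kg.
Tool frame: the origin (TCP) lies midway between the tips of the shut fingers; the grasp point (between the pads) lies 19 mm behind it (manip.tcp_to_grasp is the distance from the TCP to the grasp point, in mm); z points along the fingers, y is the direction in which the jaws open and shut (so a half turn about z gives the same grasp; the last joint's range is limited). The gripper opens to 88 mm and grips with 3 to 60 N. Pads are 18 mm wide; open, the fingers measure 123 mm over their backs; the gripper's body (75 mm by 187 mm) begins 45 mm behind the grasp point.
Start: joints at [-1.446, 0.181, 1.607, -0, 1.354, -0.206], TCP at [186.776, -543.834, 238.714] pointing down, gripper open.
Joint ranges: [-2.99, 2.99], [-0.89, 2.07], [0.3, 2.58], [-1.14, 4.28], [0, 2.63], [-3.12, 3.12]. Speed limits (rad/s): [2.57, 2.57, 3.01, 3.14, 3.14, 3.14].

INTERFACE

Orientations are given as a rotation vector (axis times angle).
In Python, from station import get_state, optics, manip, nets gives the robot as it stands.
- The arm moves only by the tool arm_command, never from a script. Its argument "moves" is a list of rows, each a list of 3 entries, a list of its own where there are three numbers: the gripper command: -1 is shut, 1 is fully open, values between are in proportion, then the shift along the tool's x, y, z in mm, then the turn, a rotation vector about the tool's x, y, z in rad. In form: [[hand, [dx, dy, dz], [ax, ay, az]], ...]. A call has 1 to 5 rows; each row is the pose to reach, as a shift and turn from the pose measured when the call began, along the tool's axes at that moment; what a row does not reach only later rows make up. A row lasts 1/8 s, in which the tool goes at most 62.5 mm and 10.7 degrees, less where a joint would pass 70% of its speed; a pose out of reach is approached as far as the arm can. A call with a gripper value outside its range is refused whole. The fingers move at their own pace and stop on an object; "grip_force" is the grip in N (left out, the last holds). Time passes only in rows, so rows that repeat a pose let the fingers close. It gives the time, the measured TCP pose, the force and the opening at its end, in the units of the state.
- get_state(): the state, without advancing time (a new reading comes with each control period).
- optics.capture(name): name is "scene" or "top" or "wrist"; returns a dict with "img" (480x640x3 uint8, red, green, blue), "fx", "fy", "cx", "cy" (pixels), "rvec" (rotation vector, rad) and "tvec" (3), from world to camera coordinates, as OpenCV has them. Camera axes: x right, y down, z forward; pixel columns grow to the right and rows downward; lengths in mm; the calibration is good to about 2 mm. A picture is of the moment at which its call begins. There is no depth.
- manip.job_done(): hands the job in, once; it reports no verdict.
Trained networks look in a picture, given as the dict that the camera call returned (one of the last four; its "shot" number tells which), for a name from the list of things; names that differ only in an ending like _2 or _b are one class to them, and where a whole thing is asked for, a point or a joint stands for the part that bears it (a point fixed in the world has none). Each returns a list of dicts, best first, with "score" (0 to 1); they miss things now and then, are a little off and sometimes report something else, mostly with a low value. They report only what shows in the picture. A call takes as long as a camera call. They do not tell look-alikes from the thing itself.
- nets.silhouettes(picture, query): "region" (480x640 bool, what is visible of it) and "at" ([column, row] in pixels, amid what is visible of it).
The state is a dict: "clock": time; "joints": joint angles; "joint_vel": joint speeds; "joint_torque": joint torques, N m; "position": TCP position; "ee_rot": TCP orientation; "contact_force": force on the tool from outside, world axes, zero at the start; "torque": the same for the moment, N m; "width": opening from 0.0 (shut) to 1.0 (fully open).
Only numpy, scipy, OpenCV 4.12 (cv2) and the standard library are available. Lean on these libraries where they do the work, as an engineer would, in place of code of your own. Each camera call takes 0.05 s, during which the arm holds its last target.

## Working session

There is one attempt and no reset: what is moved stays moved. The work goes in short steps, Python scripts to look and compute and a tool call to move; the robot and the scene stay as the last step left them, time stands still between calls to the robot, and variables do not carry over. Pictures are saved under pics/ and viewed, and the job is handed in when it is done.

Besides the shell and the picture viewer there is one more tool, called after "Request:" by a JSON object that holds its "fn" and its "kwargs", one argument or row to a line. arm_command: Moves the arm, as the interface text tells. Its arguments: {"type":"object","properties":{"moves":{"type":"array","items":{"type":"array"}},"grip_force":{"type":"number"}},"required":["moves"]}

```bash
mkdir -p pics; ls
python3 - <<'E'
from station import get_state, optics, manip, nets
import cv2
print(get_state())
for n in ["scene","top","wrist"]:
    p=optics.capture(n); cv2.imwrite(f"pics/{n}0.png",p["img"][:,:,::-1])
    print(n,p["fx"],p["cx"],p["cy"],p["rvec"],p["tvec"])
E
```

```text
pics
{'clock': 0.0, 'joints': array([-1.44630019e+00,  1.81528069e-01,  1.60798461e+00, -2.59278854e-05,
        1.35377640e+00, -2.06284629e-01]), 'joint_vel': array([ 3.50619416e-04,  2.40005733e-03,  6.76882711e-04, -3.37330337e-03,
       -2.45796257e-05, -2.55159773e-03]), 'joint_torque': array([-7.81485651e-04, -4.33875310e+01, -3.41849363e+01,  7.03209545e-02,
        3.85047274e-02, -1.25157667e-04]), 'position': array([ 186.7005128 , -543.29390117,  237.82873002]), 'ee_rot': array([-3.09704863e+00, -5.16953093e-01, -6.91731422e-05]), 'contact_force': array([0.33660702, 0.51504774, 0.12430073]), 'torque': array([-0.01591016, -0.02567016,  0.02471113]), 'width': 1.0015564023468726}
scene 434.6489775543897 325.1637623447328 240.30934395773647 [ 0.89564421  2.37912885 -1.19845014] [ 435.43378615 -106.14643778 1279.47418367]
top 553.420537278267 320.80982668484563 225.67063648739727 [ 2.18186002 -2.20991029  0.08111148] [ -16.93943912  554.43760718 1208.09995693]
wrist 411.6308456728016 327.3674699484114 237.29411528286766 [-2.37290936  1.69206519  0.23100794] [-573.34822707  -37.06448823  389.10123102]
```

View pics/scene0.png

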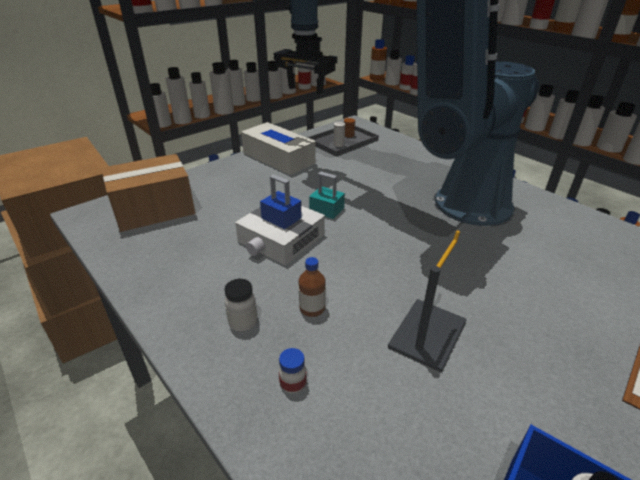

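View pics/top0.png

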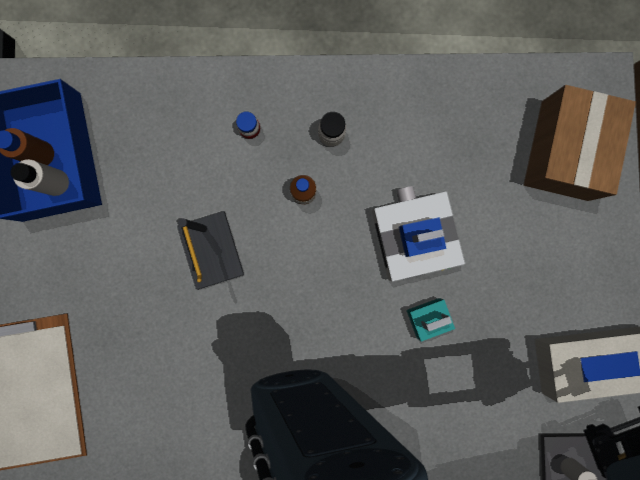

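View pics/wrist0.png

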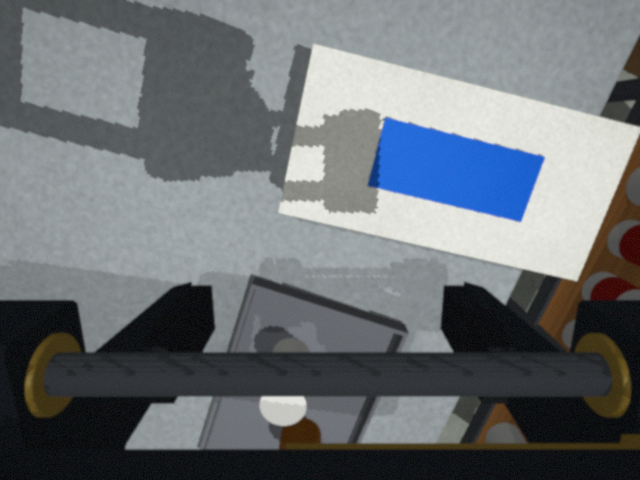

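The top view shows the blue guard on the white unit at about (423,237) and a teal look-alike on the bench at about (431,320). In the scene view they are at (281,208) and (327,200). The blue one on the unit fits the description. The stand is at top (207,250), with its post end at about (195,225) and its tip at about (199,280).

```bash
cat > h.py <<'E'
from station import get_state, optics, manip, nets
import cv2, numpy as np
from scipy.spatial.transform import Rotation as R
def K(p): return np.array([[p["fx"],0,p["cx"]],[0,p["fy"],p["cy"]],[0,0,1.]])
def proj(p,X):
    return cv2.projectPoints(np.asarray(X,float).reshape(-1,1,3),np.asarray(p["rvec"],float),np.asarray(p["tvec"],float),K(p),None)[0].reshape(-1,2)
def P(p): return K(p)@np.c_[cv2.Rodrigues(np.asarray(p["rvec"],float))[0],np.asarray(p["tvec"],float)]
def tri(p,a,q,b):
    X=cv2.triangulatePoints(P(p),P(q),np.array(a,float).reshape(2,1),np.array(b,float).reshape(2,1)); X=(X[:3]/X[3]).ravel()
    return X, np.r_[proj(p,X)[0]-a,proj(q,X)[0]-b]
def onz(p,uv,z):
    Rm=cv2.Rodrigues(np.asarray(p["rvec"],float))[0]; C=-Rm.T@np.asarray(p["tvec"],float)
    d=Rm.T@np.linalg.inv(K(p))@np.array([uv[0],uv[1],1.]); return C+d*(z-C[2])/d[2]
def crop(p,x0,y0,x1,y1,s,name):
    cv2.imwrite("pics/"+name,cv2.resize(np.ascontiguousarray(p["img"][y0:y1,x0:x1,::-1]),None,fx=s,fy=s,interpolation=cv2.INTER_CUBIC))
E
python3 - <<'E'
from h import *
import pickle
ps={n:optics.capture(n) for n in["top","scene"]}
pickle.dump(ps,open("p0.pkl","wb"))
for n,p in ps.items():
    for q in["guard","filter_unit","hook_stand","white_jar","amber_bottle","small_jar","cassette"]:
        for d in nets.silhouettes(p,q)[:3]:
            r=d["region"]; c=cv2.findContours(r.astype(np.uint8),0,1)[0]
            print(n,q,round(d["score"],2),np.round(d["at"],1),r.sum(),[x.round(1) if hasattr(x,'round') else x for x in cv2.minAreaRect(np.vstack(c))])
crop(ps["top"],360,180,480,350,4,"t1.png" ) 
a=ps["top"]["img"][170:350,360:490];b=ps["scene"]["img"][150:280,220:370]
a=cv2.resize(a,None,fx=3,fy=3,interpolation=2);b=cv2.resize(b,None,fx=2.7,fy=2.7,interpolation=2)
o=np.zeros((600,800,3),np.uint8);o[:a.shape[0],:a.shape[1]]=a;o[:b.shape[0],392:392+b.shape[1]]=b[:,:408]
cv2.imwrite("pics/c1.png",o[:,:,::-1])
a=ps["top"]["img"][200:300,160:260];b=ps["scene"]["img"][220:370,380:480]
a=cv2.resize(a,None,fx=4,fy=4,interpolation=2);b=cv2.resize(b,None,fx=4,fy=4,interpolation=2)
o=np.zeros((600,800,3),np.uint8);o[:a.shape[0],:a.shape[1]]=a;o[:b.shape[0],400:400+b.shape[1]]=b
cv2.imwrite("pics/c2.png",o[:,:,::-1])
E
```

```text
top guard 0.62 [428.1 318.7] 1341 [(430.4688415527344, 319.1911926269531), (34.92574691772461, 39.968902587890625), 70.20112609863281]
top guard 0.57 [420.4 236. ] 1338 [(421.89996337890625, 236.7000274658203), (32.69536590576172, 42.31501388549805), 76.75948333740234]
top filter_unit 0.78 [413.6 221.3] 4855 [(416.0540771484375, 230.1049041748047), (90.35601806640625, 79.19035339355469), 76.75948333740234]
top hook_stand 0.93 [209.9 246.6] 3384 [(209.56605529785156, 247.9811248779297), (71.97692108154297, 51.098121643066406), 74.05460357666016]
top white_jar 0.77 [330.9 130.2] 809 [(331.5588684082031, 128.7647247314453), (27.649059295654297, 35.16766357421875), 14.03624439239502]
top amber_bottle 0.8 [301.6 189.4] 610 [(302.5, 189.0), (28.0, 25.0), 90.0]
top small_jar 0.75 [244.6 127. ] 516 [(247.50003051757812, 124.49999237060547), (28.174455642700195, 21.913467407226562), 63.43495178222656]
scene guard 0.71 [282.7 206.1] 1325 [(283.1627502441406, 203.10946655273438), (43.61539077758789, 45.92308044433594), 22.619861602783203]
scene filter_unit 0.55 [279.2 231.7] 3090 [(280.224365234375, 235.8212127685547), (54.63926315307617, 88.34868621826172), 88.75463104248047]
scene hook_stand 0.85 [431.9 329.7] 3820 [(443.8999938964844, 299.70001220703125), (59.479408264160156, 135.50572204589844), 26.56505012512207]
scene hook_stand 0.39 [239.3 308.4] 1453 [(241.0, 305.0), (52.0, 32.0), 90.0]
scene white_jar 0.76 [237.7 306.3] 1448 [(240.5384521484375, 304.6922912597656), (52.55912780761719, 31.378582000732422), 78.69007110595703]
scene amber_bottle 0.57 [311.8 288.6] 1246 [(312.0, 287.0), (58.0, 26.0), 90.0]
scene small_jar 0.59 [293.5 371. ] 1045 [(292.5, 371.0), (44.0, 27.0), 90.0]
```

View pics/c1.png

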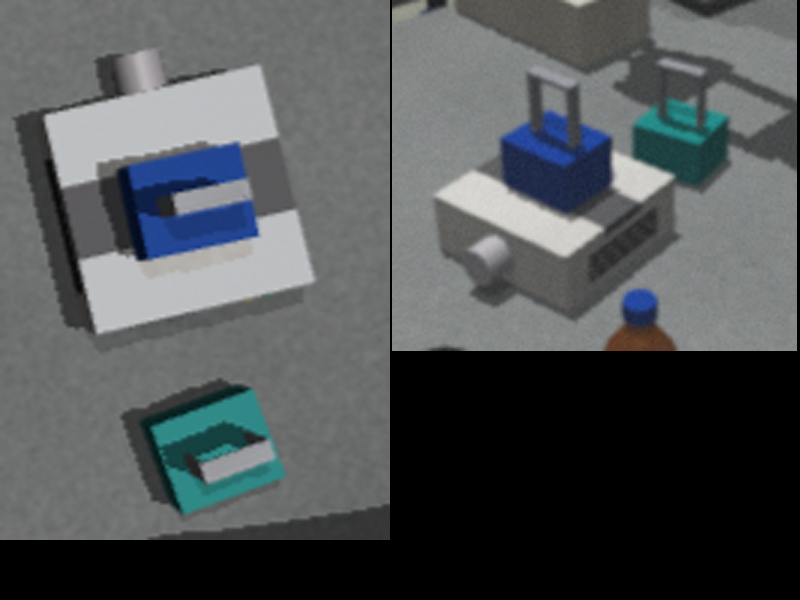

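View pics/c2.png

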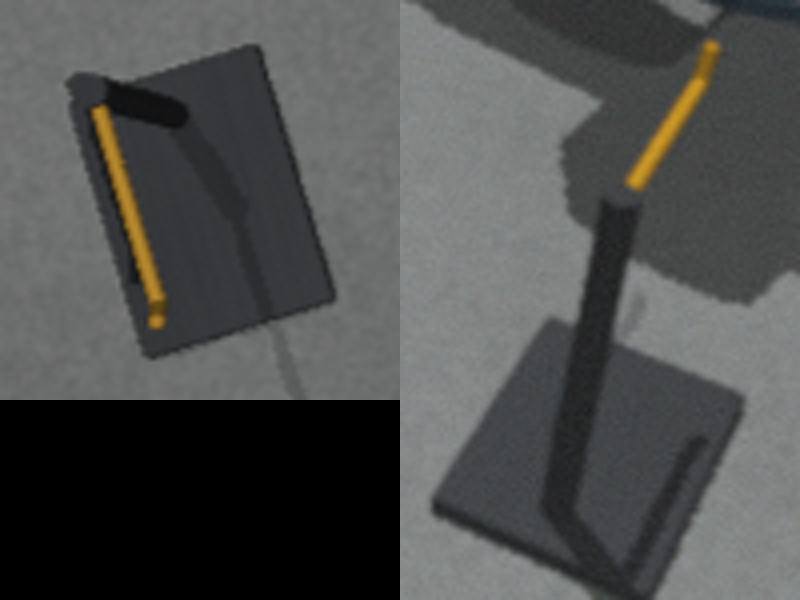

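Run:
```python
from h import *
import pickle
ps=pickle.load(open("p0.pkl","rb"));t,s=ps["top"],ps["scene"]
T=lambda x,y:(360+x/3,170+y/3)
S=lambda x,y:(220+(x-392)/2.7,150+y/2.7)
T2=lambda x,y:(160+x/4,200+y/4)
S2=lambda x,y:(380+(x-400)/4,220+y/4)
def pr(n,a,b):
    X,e=tri(t,a,s,b);print(n,X.round(1),e.round(1));return X
pr("bar",T(212,198),S(553,77))
a=pr("barR",T(249,191),S(531,72)); b=pr("barL",T(174,205),S(579,83)); print("yaw of y",np.degrees(np.arctan2(*(b-a)[:2][::-1]))-90)
pr("post",T2(98,108),S2(635,188));pr("bend",T2(157,300),S2(702,82));pr("tip",T2(157,322),S2(711,46))
A=onz(t,T2(98,108),200);B=onz(t,T2(157,300),200);print("rod",A,B,np.degrees(np.arctan2(*(A-B)[:2][::-1])))
c=[onz(t,T(*v),60) for v in[(45,115),(262,66),(315,282),(97,333)]]
print(np.round(c,1),np.mean(c,0)); 
for i in range(4): d=c[(i+1)%4]-c[i];print(np.linalg.norm(d),np.degrees(np.arctan2(d[1],d[0])))
# near unit corners triangulate
pr("c_tl",T(45,115),S(575,257)); pr("c_bl?",T(97,333),S(673,180));pr("tr",T(262,66),S(437,197))
# foot plate corners z=12
f=[onz(t,T2(*v),12) for v in[(72,100),(258,45),(335,298),(148,357)]]
print(np.round(f,1),np.mean(f,0))
for i in range(4): d=f[(i+1)%4]-f[i];print(np.linalg.norm(d),np.degrees(np.arctan2(d[1],d[0])))
for n,q in [("white",(332,122)),("amber",(302,185)),("small",(246,121))]: print(n,onz(t,q,90))
```

```text
bar [ 521.9 -234.7  170.8] [-0.   0.  -0.1 -0. ]
barR [ 526.7 -260.   167. ] [ 0.1 -0.2  0.3  0. ]
barL [ 516.4 -208.3  174.1] [-0.6  0.7 -1.2 -0.2]
yaw of y 11.276008748074332
post [542.5 234.5 203.6] [-0.6  0.4 -1.4 -0. ]
bend [452.9 207.2 200.3] [-0.4  0.3 -0.7 -0. ]
tip [443.6 203.8 214.2] [-0.1  0.1 -0.1  0. ]
rod [543.57594093 234.22450493 200.        ] [453.40037339 206.56884722 200.        ] 17.05008621214653
[[ 587.3 -140.1   60. ]
 [ 620.7 -296.5   60. ]
 [ 465.8 -330.1   60. ]
 [ 431.8 -174.    60. ]] [ 526.39003852 -235.2010566    60.        ]
159.93448781589876 -77.95308626882105
158.52999496789784 -167.76815896371446
159.73268713604895 102.29286306041513
159.21644493752532 12.30419405805886
c_tl [ 584.8 -137.8   58.7] [-1.1  1.2 -2.5 -0.3]
c_bl? [ 431.5 -175.    53.3] [-0.  0. -0. -0.]
tr [ 620.  -296.8   54.8] [-0.5  0.6 -1.1 -0.2]
[[559.9 292.5  12. ]
 [589.3 189.5  12. ]
 [448.6 147.5  12. ]
 [417.6 250.4  12. ]] [503.85075043 219.9796084   12.        ]
107.05358617077897 -74.08936114208784
146.81980042622797 -163.34646985091598
107.4893347969788 106.7541962758211
148.39732734616084 16.481878364051184
white [768.25351741 -49.56121593  90.        ]
amber [635.37254427  15.10651967  90.        ]
small [772.22658845 131.36543329  90.        ]
```

```bash
cat >> h.py <<'E'
def go(pos,yaw_deg,st=None,quiet=False):
    """tool down, tool y axis along world azimuth 90+yaw (or half turn). prints shift & turn in tool axes"""
    st=st or get_state(); R0=R.from_rotvec(st["ee_rot"]); best=None
    for k in(0,180):
        a=np.radians(yaw_deg+90+k); y=np.array([np.cos(a),np.sin(a),0]); z=np.array([0,0,-1.]); x=np.cross(y,z)
        Rt=R.from_matrix(np.c_[x,y,z]); d=(R0.inv()*Rt).as_rotvec()
        if best is None or np.linalg.norm(d)<np.linalg.norm(best): best=d
    sh=R0.inv().apply(np.asarray(pos)-st["position"])
    print("pos",st["position"].round(1),"shift",sh.round(1),"turn",best.round(3),"deg",np.degrees(np.linalg.norm(best)).round(1),"w",round(st["width"],3),"F",st["contact_force"].round(1),"t",round(st["clock"],2),"j",st["joints"].round(2))
    return sh,best
E
python3 - <<'E'
from h import *
p=optics.capture("wrist");st=get_state()
R0=R.from_rotvec(st["ee_rot"]);Rm=cv2.Rodrigues(np.asarray(p["rvec"]))[0];C=-Rm.T@p["tvec"]
print("cam in tool",R0.inv().apply(C-st["position"]),"cam axes in tool",(R0.inv().as_matrix()@Rm.T).round(2).tolist(), R0.as_matrix().round(2).tolist())
go([522,-235,300],11.8)
E
```

```text
cam in tool [  68.19815536   -0.87769575 -146.11324593] cam axes in tool [[0.0, -0.96, -0.27], [1.0, 0.0, 0.0], [0.0, -0.27, 0.96]] [[0.95, 0.32, 0.0], [0.32, -0.95, -0.0], [0.0, 0.0, -1.0]]
pos [ 186.8 -543.8  238.7] shift [ 417.4 -183.2  -61.3] turn [ 0.    -0.     0.125] deg 7.2 w 1.004 F [ 0.7 -0.1  0.3] t 1.0 j [-1.45  0.18  1.61  0.    1.35 -0.21]
```

```bash
python3 -c "
from h import *
go([480,-244,300],11.8)"
```

```text
pos [ 186.8 -543.8  238.7] shift [ 374.7 -188.4  -61.3] turn [ 0.    -0.     0.125] deg 7.2 w 1.004 F [ 0.7 -0.1  0.3] t 1.0 j [-1.45  0.18  1.61  0.    1.35 -0.21]
```

Request:
{"fn": "arm_command", "kwargs": {
  "moves": [
    [1, [375, -188, -61], [0, 0, 0.125]],
    [1, [375, -188, -61], [0, 0, 0.125]],
    [1, [375, -188, -61], [0, 0, 0.125]],
    [1, [375, -188, -61], [0, 0, 0.125]],
    [1, [375, -188, -61], [0, 0, 0.125]]
  ]
}}

```text
clock: 1.62
position: [404.4, -321.4, 284.3]
ee_rot: [3.124, 0.322, 0.001]
contact_force: [0.8, -0.5, 0.3]
width: 0.999
```

```bash
python3 -c "
from h import *
go([480,-244,300],11.8)"
```

```text
pos [ 404.4 -321.4  284.3] shift [ 89.8 -60.4 -15.7] turn [ 0.001 -0.    -0.   ] deg 0.1 w 0.999 F [ 0.8 -0.5  0.3] t 1.62 j [-0.9   0.01  1.7   0.    1.43  0.46]
```

Request:
{"fn": "arm_command", "kwargs": {
  "moves": [
    [1, [90, -60, -16], [0, 0, 0]],
    [1, [90, -60, -16], [0, 0, 0]],
    [1, [90, -60, -16], [0, 0, 0]],
    [1, [90, -60, -16], [0, 0, 0]]
  ]
}}

```text
clock: 2.12
position: [479.9, -244.5, 300.0]
ee_rot: [3.124, 0.323, -0.0]
contact_force: [-1.1, -0.0, 0.1]
width: 0.997
```

Run:
```python
from h import *
import pickle
go([522,-235,240],11.8)
p=optics.capture("wrist");pickle.dump(p,open("w1.pkl","wb"));cv2.imwrite("pics/w1.png",p["img"][:,:,::-1])
```

```text
pos [ 479.9 -244.5  300. ] shift [43.1 -0.7 60. ] turn [0.001 0.    0.   ] deg 0.0 w 0.997 F [-1.1 -0.   0.1] t 2.12 j [-0.69  0.05  1.62 -0.    1.46  0.67]
```

View pics/w1.png

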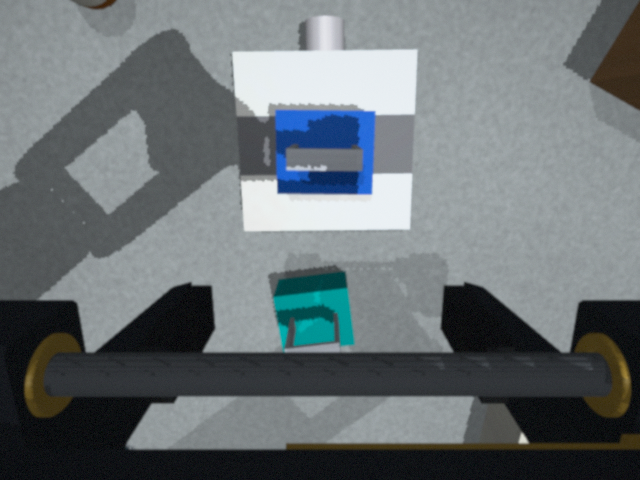

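Wrist view: blue guard cap around (276–375, 110–195) on the unit, bar at about (325,158), teal look-alike at (312,310). I'll take a second wrist view from an offset pose and then fit.

Request:
{"fn": "arm_command", "kwargs": {
  "moves": [
    [1, [0, 55, 30], [0, 0, 0]],
    [1, [0, 55, 30], [0, 0, 0]],
    [1, [0, 55, 30], [0, 0, 0]]
  ]
}}

```text
clock: 2.55
position: [489.7, -299.5, 269.6]
ee_rot: [-3.125, -0.317, 0.002]
contact_force: [0.4, -0.2, -0.6]
width: 1.001
```

Run:
```python
from h import *
import pickle
go([522,-235,240],11.8)
p=optics.capture("wrist");pickle.dump(p,open("w2.pkl","wb"))
q=pickle.load(open("w1.pkl","rb"))
crop(q,220,90,420,240,4,"w1c.png"); 
for d in nets.silhouettes(p,"guard"): print(d["at"],d["score"])
cv2.imwrite("pics/w2.png",p["img"][:,:,::-1])
```

```text
pos [ 489.7 -299.5  269.6] shift [ 44.6 -56.7  29.6] turn [-0.001  0.001 -0.004] deg 0.2 w 1.001 F [ 0.4 -0.2 -0.6] t 2.55 j [-0.76  0.15  1.57 -0.    1.41  0.61]
[260.5, 317.9] 0.96
```

View pics/w1c.png

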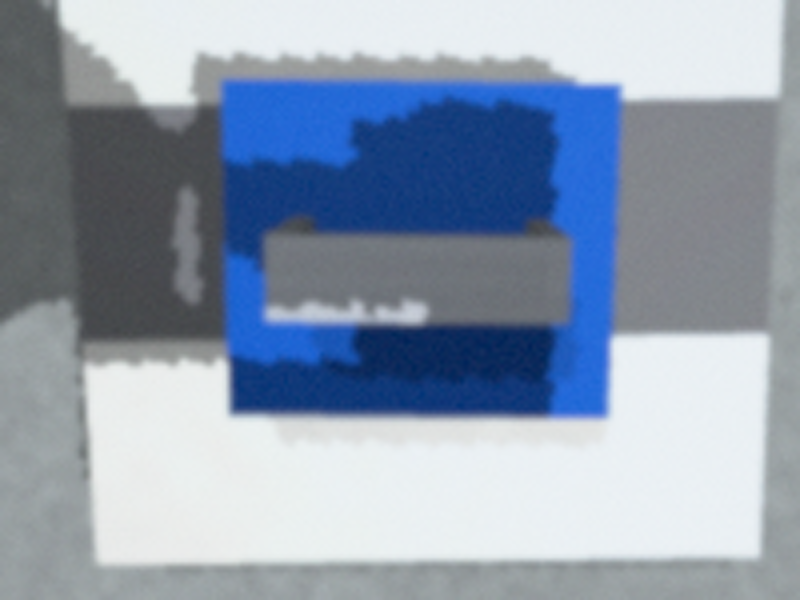

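View pics/w2.png

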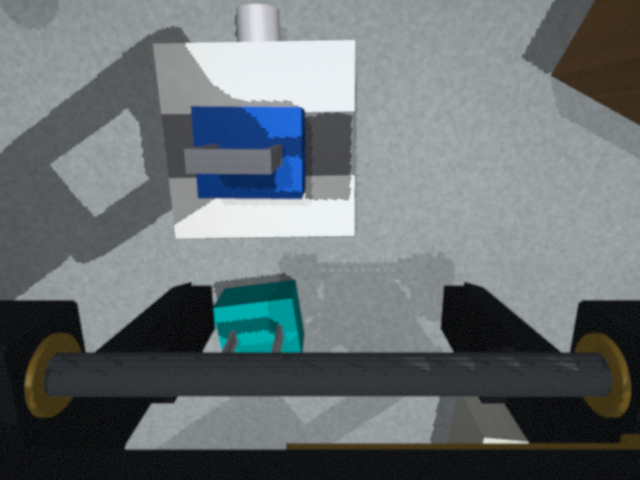

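Run:
```python
from h import *
import pickle
p=pickle.load(open("w2.pkl","rb"))
crop(p,165,90,365,240,4,"w2c.png")
```

```text
(no output)
```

View pics/w2c.png

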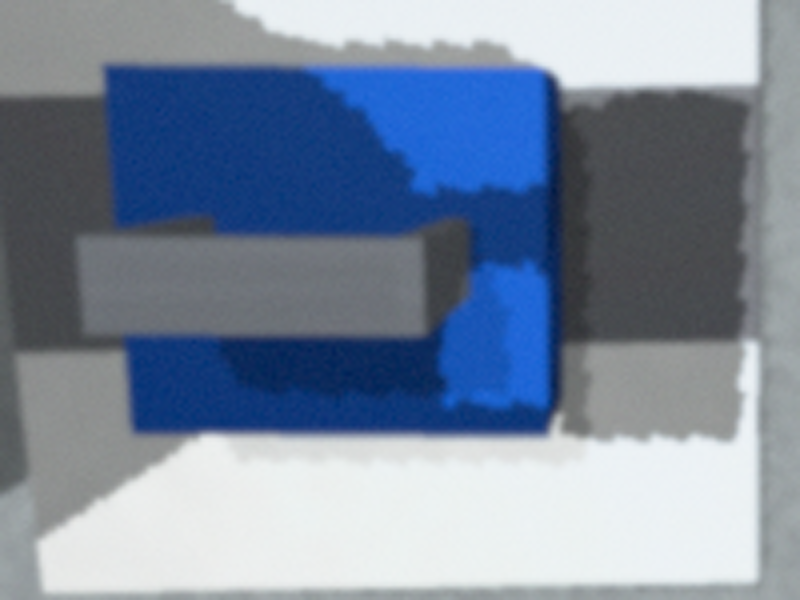

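Run:
```python
from h import *
import pickle
p=pickle.load(open("w1.pkl","rb"));q=pickle.load(open("w2.pkl","rb"))
A=lambda v:(220+(v[0]+.5)/4-.5,90+(v[1]+.5)/4-.5); B=lambda v:(165+(v[0]+.5)/4-.5,90+(v[1]+.5)/4-.5)
def grp(n,a,b):
    X=[]
    for u,v in zip(a,b):
        x,e=tri(p,u,q,v);X.append(x)
    X=np.array(X);print(n,X.round(1).tolist(),"mean",X.mean(0).round(1))
    e=(X[1]-X[0]+X[2]-X[3]);print("  len",[round(float(np.linalg.norm(X[i]-X[(i+1)%4])),1) for i in range(4)],"yaw",np.degrees(np.arctan2(e[1],e[0]))+90)
grp("bar",map(A,[(264,232),(571,236),(571,324),(264,324)]),map(B,[(77,234),(424,236),(427,335),(83,335)]))
grp("cap",map(A,[(222,82),(621,86),(607,415),(231,414)]),map(B,[(107,66),(547,66),(551,433),(134,432)]))
grp("unit",[(232,51),(417,49),(410,230),(244,231)],[(153,43),(355,40),(355,235),(176,238)])
```

```text
bar [[526.0, -206.3, 172.2], [535.7, -255.4, 171.2], [521.9, -258.5, 173.3], [511.6, -209.0, 172.8]] mean [ 523.8 -232.3  172.4]
  len [50.1, 14.2, 50.6, 14.7] yaw 11.483144206453034
cap [[548.1, -187.6, 108.3], [563.7, -264.4, 108.0], [499.0, -277.2, 106.1], [484.2, -201.0, 111.2]] mean [ 523.8 -232.6  108.4]
  len [78.3, 66.0, 77.8, 65.3] yaw 11.226737261513463
unit [[588.7, -136.4, 58.6], [623.6, -293.5, 56.7], [465.8, -328.9, 58.1], [431.0, -171.1, 57.9]] mean [ 527.3 -232.5   57.8]
  len [160.9, 161.8, 161.6, 161.5] yaw 12.491525249331005
```

```bash
python3 -c "
from h import *
go([523.8,-232.4,210],11.4)"
```

```text
pos [ 490.5 -298.8  270.9] shift [ 46.1 -58.4  60.8] turn [ 0.001 -0.     0.005] deg 0.3 w 0.997 F [-0.1 -0.1  0.3] t 2.65 j [-0.75  0.15  1.57 -0.    1.41  0.61]
```

Request:
{"fn": "arm_command", "kwargs": {
  "moves": [
    [1, [46, -58, 61], [0, 0, 0.005]],
    [1, [46, -58, 61], [0, 0, 0.005]],
    [1, [46, -58, 61], [0, 0, 0.005]],
    [1, [46, -58, 61], [0, 0, 0.005]]
  ]
}}

```text
clock: 3.15
position: [524.3, -233.3, 211.5]
ee_rot: [3.123, 0.313, 0.004]
contact_force: [-0.7, -0.2, 0.6]
width: 1.002
```

Run:
```python
from h import *
go([523.8,-232.4,133],11.4)
p=optics.capture("wrist");cv2.imwrite("pics/w3.png",p["img"][:,:,::-1])
```

```text
pos [ 524.3 -233.3  211.5] shift [-0.4 -1.3 78.5] turn [ 0.003 -0.002  0.001] deg 0.2 w 1.002 F [-0.7 -0.2  0.6] t 3.15 j [-0.62  0.2   1.64 -0.    1.3   0.75]
```

View pics/w3.png

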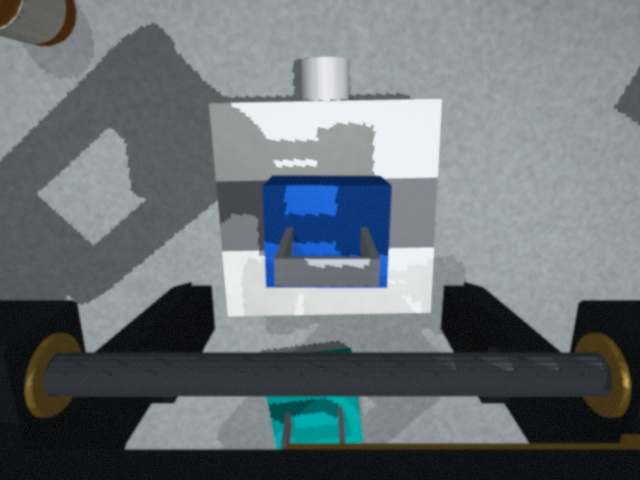

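The bar spans columns 274–380 and the fingers 213–443, so both centre near column 328. I'll descend and grip.

Request:
{"fn": "arm_command", "kwargs": {
  "moves": [
    [1, [0, -1, 40], [0, 0, 0]],
    [1, [0, -1, 78], [0, 0, 0]],
    [1, [0, -1, 78], [0, 0, 0]],
    [1, [0, -1, 78], [0, 0, 0]]
  ],
  "grip_force": 25
}}

```text
clock: 3.7
position: [525.2, -234.4, 135.8]
ee_rot: [3.121, 0.31, 0.007]
contact_force: [0.5, -0.4, 1.2]
width: 0.999
```

Request:
{"fn": "arm_command", "kwargs": {
  "moves": [
    [-1, [0, 0, 0], [0, 0, 0]],
    [-1, [0, 0, 0], [0, 0, 0]],
    [-1, [0, 0, 0], [0, 0, 0]],
    [-1, [0, 0, 0], [0, 0, 0]],
    [-1, [0, 0, 0], [0, 0, 0]]
  ]
}}

```text
clock: 4.32
position: [525.2, -234.2, 136.0]
ee_rot: [3.121, 0.311, 0.008]
contact_force: [-0.1, 0.9, 2.0]
width: 0.566
```

Opening is 0.566×88 ≈ 50 mm, so both legs are gripped. Lifting.

Request:
{"fn": "arm_command", "kwargs": {
  "moves": [
    [-1, [0, 0, -30], [0, 0, 0]],
    [-1, [0, 0, -70], [0, 0, 0]],
    [-1, [0, 0, -100], [0, 0, 0]],
    [-1, [0, 0, -100], [0, 0, 0]]
  ]
}}

```text
clock: 4.82
position: [525.9, -234.6, 238.2]
ee_rot: [3.118, 0.31, 0.013]
contact_force: [-0.2, 0.4, -1.1]
width: 0.566
```

Run:
```python
from h import *
go([400,190,240],16.8)
p=optics.capture("wrist");cv2.imwrite("pics/w4.png",p["img"][:,:,::-1])
p=optics.capture("scene");cv2.imwrite("pics/s4.png",p["img"][:,:,::-1])
```

```text
pos [ 525.9 -234.6  238.2] shift [ -39.7 -441.    -6.2] turn [ 0.01  -0.007 -0.095] deg 5.5 w 0.566 F [-0.2  0.4 -1.1] t 4.83 j [-0.63  0.18  1.61 -0.    1.34  0.75]
```

View pics/w4.png

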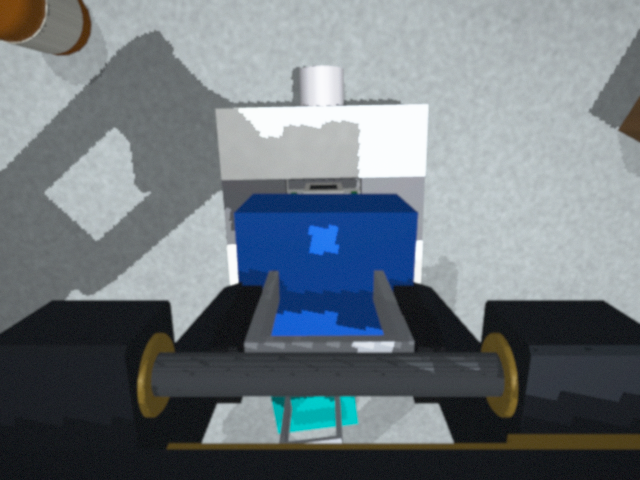

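View pics/s4.png

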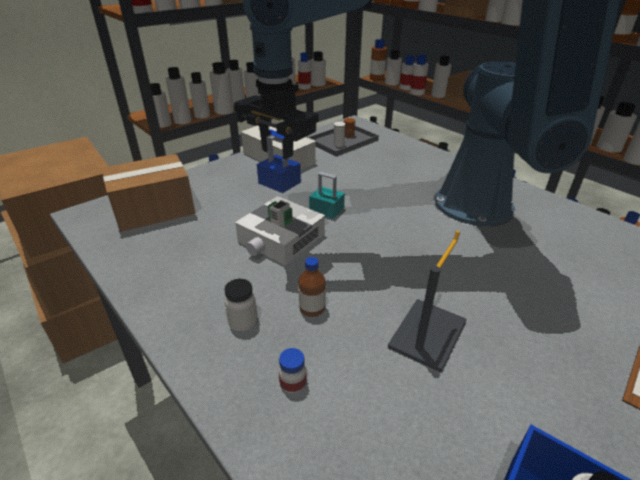

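The guard is held, clear of the cassette, and hanging level. Next I'll carry it to a point in front of the hook tip.

Request:
{"fn": "arm_command", "kwargs": {
  "moves": [
    [-1, [-40, -440, -6], [0, 0, -0.095]],
    [-1, [-40, -440, -6], [0, 0, -0.095]],
    [-1, [-40, -440, -6], [0, 0, -0.095]],
    [-1, [-40, -440, -6], [0, 0, -0.095]],
    [-1, [-40, -440, -6], [0, 0, -0.095]]
  ]
}}

```text
clock: 5.55
position: [433.4, 67.5, 235.5]
ee_rot: [3.105, 0.458, 0.0]
contact_force: [0.8, -0.3, -0.6]
width: 0.564
```

Run:
```python
from h import *
go([400,190,240],16.8)
```

```text
pos [433.4  67.5 235.5] shift [   3.4 -126.9   -4.9] turn [ 0.004  0.    -0.001] deg 0.2 w 0.564 F [ 0.8 -0.3 -0.6] t 5.55 j [-0.11 -0.14  1.94 -0.    1.34  1.16]
```

Request:
{"fn": "arm_command", "kwargs": {
  "moves": [
    [-1, [3, -127, -5], [0, 0, 0]],
    [-1, [3, -127, -5], [0, 0, 0]],
    [-1, [3, -127, -5], [0, 0, 0]],
    [-1, [3, -127, -5], [0, 0, 0]],
    [-1, [3, -127, -5], [0, 0, 0]]
  ]
}}

```text
clock: 6.18
position: [399.8, 188.7, 239.2]
ee_rot: [3.105, 0.455, -0.002]
contact_force: [1.1, -0.2, -1.6]
width: 0.559
```

Run:
```python
from h import *
import pickle
go([400,190,240],16.8)
p=optics.capture("wrist");cv2.imwrite("pics/w5.png",p["img"][:,:,::-1]);pickle.dump(p,open("w5.pkl","wb"))
```

```text
pos [399.8 188.7 239.2] shift [ 0.6 -1.2 -0.8] turn [ 0.004  0.002 -0.002] deg 0.3 w 0.559 F [ 1.1 -0.2 -1.6] t 6.17 j [ 0.17 -0.13  1.92 -0.    1.35  1.46]
```

View pics/w5.png

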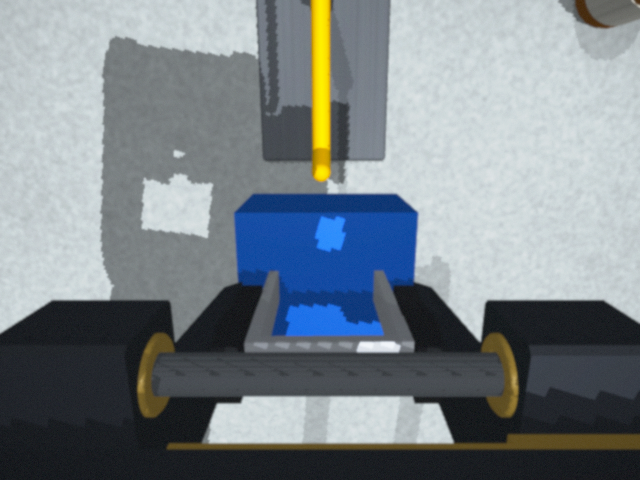

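The hook tip is at (322,172) in the wrist view, with the rod running straight up the image at columns 320–322. The loop is centred at about column 328.

Run:
```python
from h import *
import pickle
p=pickle.load(open("w5.pkl","rb"))
t=pickle.load(open("p0.pkl","rb"))["top"]
print("tip",onz(p,(322,172),216)); a=onz(p,(321,152),200);b=onz(p,(320.5,10),200);print(a,b,np.degrees(np.arctan2(*(b-a)[:2][::-1])))
print(tri(p,(322,172),t,(199.3,280.5)))
h=np.array([476,213.6]);u=np.array([np.cos(np.radians(16.8)),np.sin(np.radians(16.8))])
st=get_state();d=st["position"][:2]-h;print("tcp in stand: along",d@u,"lat",d@[-u[1],u[0]])
for q in(a,b):
  d=q[:2]-h;print(d@u,d@[-u[1],u[0]])
```

```text
tip [445.93155847 205.5569974  216.        ]
[452.4296377  208.08976864 200.        ] [506.49128199 224.2830072  200.        ] 16.674685533028
(array([443.74685571, 205.54162421, 203.79982172]), array([-1.13725791,  1.60936645,  0.07785682, -0.2440009 ]))
tcp in stand: along -80.02049464409961 lat -1.9710452689403615
-24.156999469498764 1.5375322554106456
32.27762751785857 1.4141010614112552
```

Request:
{"fn": "arm_command", "kwargs": {
  "moves": [
    [-1, [0, -3, 44], [0, 0, 0]],
    [-1, [0, -3, 44], [0, 0, 0]],
    [-1, [0, -3, 44], [0, 0, 0]],
    [-1, [0, -3, 44], [0, 0, 0]]
  ]
}}

```text
clock: 6.72
position: [400.3, 191.1, 197.1]
ee_rot: [3.105, 0.453, 0.003]
contact_force: [-0.1, 0.3, -0.5]
width: 0.567
```

Run:
```python
from h import *
go([476.5,215.3,196],16.7)
p=optics.capture("scene");crop(p,330,120,530,270,4,"s6.png")
```

```text
pos [400.3 191.1 197.1] shift [79.9 -1.4  1.2] turn [ 0.004 -0.001 -0.002] deg 0.3 w 0.567 F [-0.1  0.3 -0.5] t 6.72 j [ 0.18 -0.08  1.97 -0.    1.25  1.46]
```

View pics/s6.png

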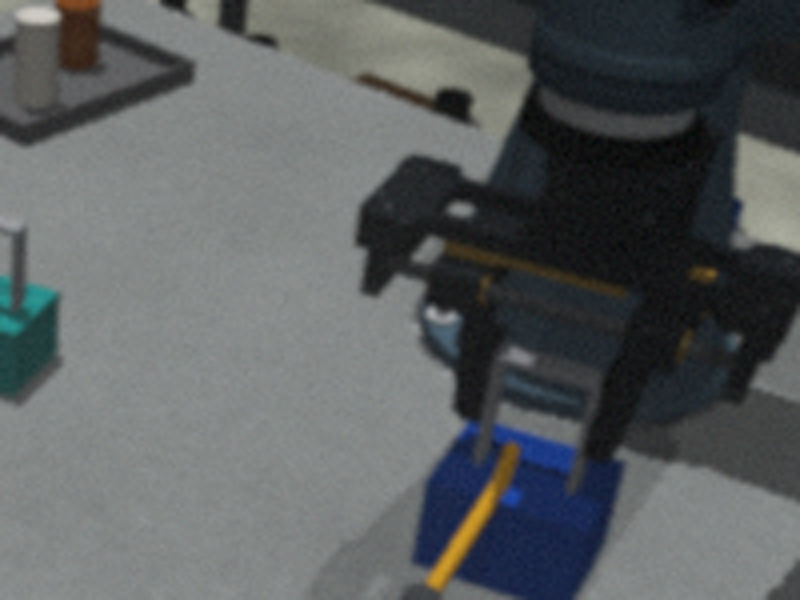

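The scene view shows the window facing the tip. Moving forward along the rod.

Request:
{"fn": "arm_command", "kwargs": {
  "moves": [
    [-1, [25, -1, 0], [0, 0, 0]],
    [-1, [50, -1, 0], [0, 0, 0]],
    [-1, [80, -1, 0], [0, 0, 0]],
    [-1, [80, -1, 0], [0, 0, 0]]
  ]
}}

```text
clock: 7.28
position: [478.4, 215.4, 198.0]
ee_rot: [3.105, 0.453, 0.006]
contact_force: [-0.6, 0.2, -1.4]
width: 0.57
```

Run:
```python
from h import *
go([476.5,215.3,170],16.7)
p=optics.capture("scene");crop(p,380,170,530,282,5,"s7.png")
p=optics.capture("wrist");cv2.imwrite("pics/w7.png",p["img"][:,:,::-1])
```

```text
pos [478.4 215.4 198. ] shift [-1.9 -0.6 28. ] turn [ 0.004 -0.003 -0.002] deg 0.3 w 0.57 F [-0.6  0.2 -1.4] t 7.28 j [ 0.2   0.11  1.78 -0.    1.25  1.48]
```

View pics/s7.png

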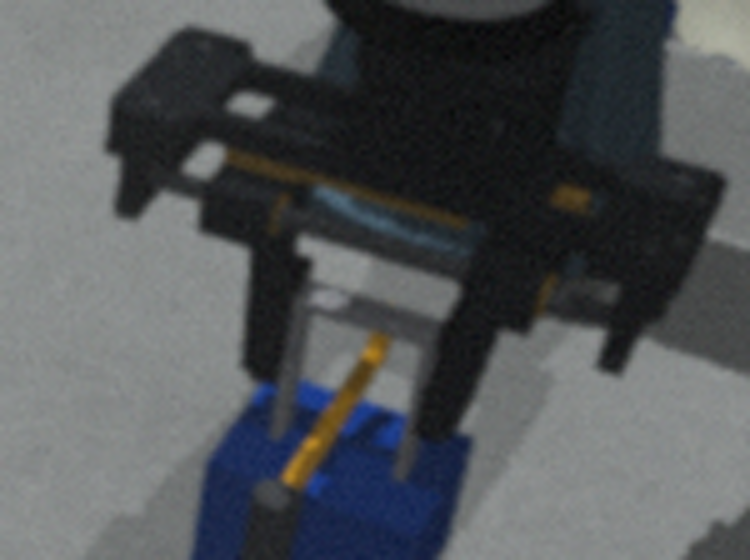

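View pics/w7.png

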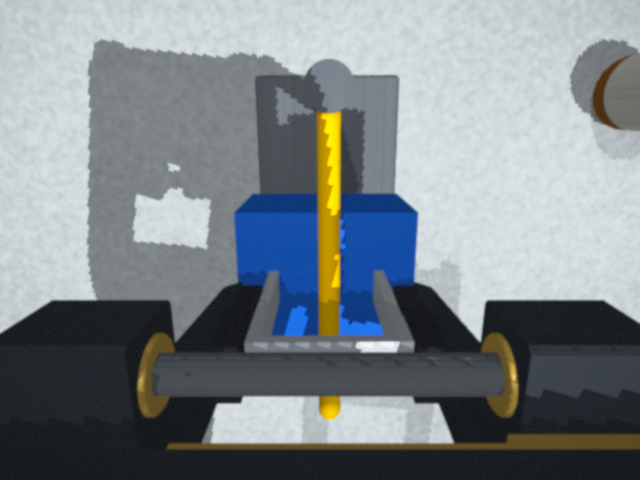

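The rod at column 329 passes through the window, centred, and the tip shows beyond the bar at (330,410). Lowering.

Request:
{"fn": "arm_command", "kwargs": {
  "moves": [
    [-1, [-2, -1, 10], [0, 0, 0]],
    [-1, [-2, -1, 20], [0, 0, 0]],
    [-1, [-2, -1, 24], [0, 0, 0]],
    [-1, [-2, -1, 24], [0, 0, 0]]
  ]
}}

```text
clock: 7.88
position: [473.7, 215.2, 172.8]
ee_rot: [3.105, 0.453, 0.001]
contact_force: [0.3, 0.2, -1.9]
width: 0.562
```

Request:
{"fn": "arm_command", "kwargs": {
  "moves": [
    [-1, [0, 0, 2], [0, 0, 0]],
    [-1, [0, 0, 3], [0, 0, 0]],
    [-1, [0, 0, 3], [0, 0, 0]]
  ]
}}

```text
clock: 8.25
position: [474.0, 215.3, 170.3]
ee_rot: [3.105, 0.453, 0.002]
contact_force: [-0.7, -0.6, 2.8]
width: 0.563
```

Contact: the vertical force changed from −1.6 N to +2.8 N at TCP 170, so the rod is carrying the bar. Opening.

Request:
{"fn": "arm_command", "kwargs": {
  "moves": [
    [0.4, [0, 0, 0], [0, 0, 0]],
    [0.6, [0, 0, 0], [0, 0, 0]],
    [0.8, [0, 0, 0], [0, 0, 0]],
    [0.8, [0, 0, 0], [0, 0, 0]]
  ]
}}

```text
clock: 8.75
position: [474.0, 215.3, 170.2]
ee_rot: [3.105, 0.453, 0.002]
contact_force: [-0.0, -0.7, -0.5]
width: 0.898
```

Run:
```python
from h import *
go([476.5,215.3,170],16.7)
p=optics.capture("scene");crop(p,380,170,530,282,5,"s8.png")
p=optics.capture("wrist");cv2.imwrite("pics/w8.png",p["img"][:,:,::-1])
```

```text
pos [474.  215.3 170.2] shift [2.4 0.7 0.2] turn [ 0.004 -0.001 -0.001] deg 0.3 w 0.898 F [-0.  -0.7 -0.5] t 8.75 j [ 0.2   0.13  1.81 -0.    1.2   1.48]
```

View pics/s8.png

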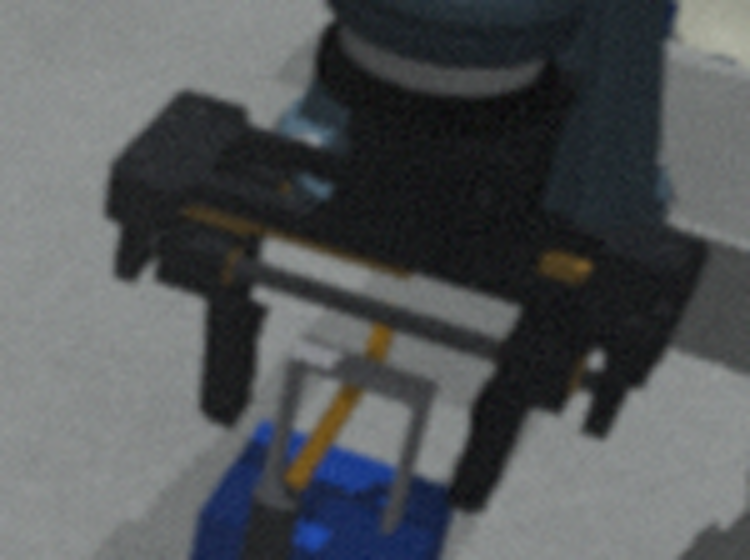

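View pics/w8.png

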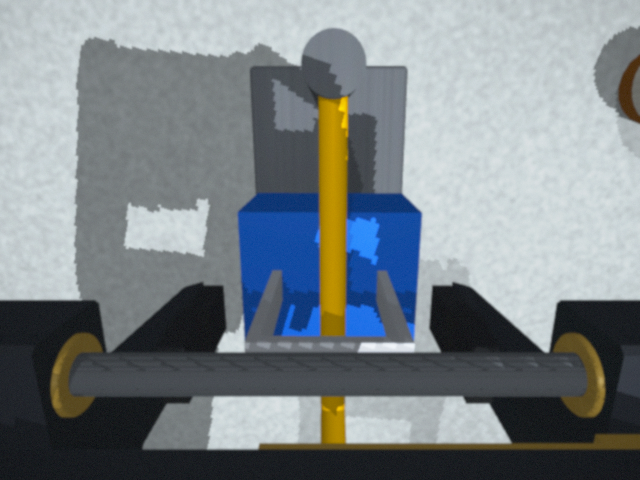

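The guard hangs on the rod with both fingers free. Raising straight up.

Request:
{"fn": "arm_command", "kwargs": {
  "moves": [
    [1, [0, 0, -15], [0, 0, 0]],
    [1, [0, 0, -50], [0, 0, 0]],
    [1, [0, 0, -100], [0, 0, 0]],
    [1, [0, 0, -125], [0, 0, 0]],
    [1, [0, 0, -125], [0, 0, 0]]
  ]
}}

```text
clock: 9.48
position: [475.1, 216.1, 298.5]
ee_rot: [3.105, 0.454, 0.011]
contact_force: [1.6, 0.2, 0.4]
width: 1.0
```

Run:
```python
from h import *
go([484,-242,260],12.4)
p=optics.capture("scene");crop(p,380,180,530,292,5,"s9.png")
```

```text
pos [475.1 216.1 298.5] shift [-122.8  441.3   39.7] turn [ 0.004 -0.007  0.074] deg 4.2 w 1.0 F [1.6 0.2 0.4] t 9.47 j [ 0.2   0.01  1.67 -0.    1.45  1.48]
```

View pics/s9.png

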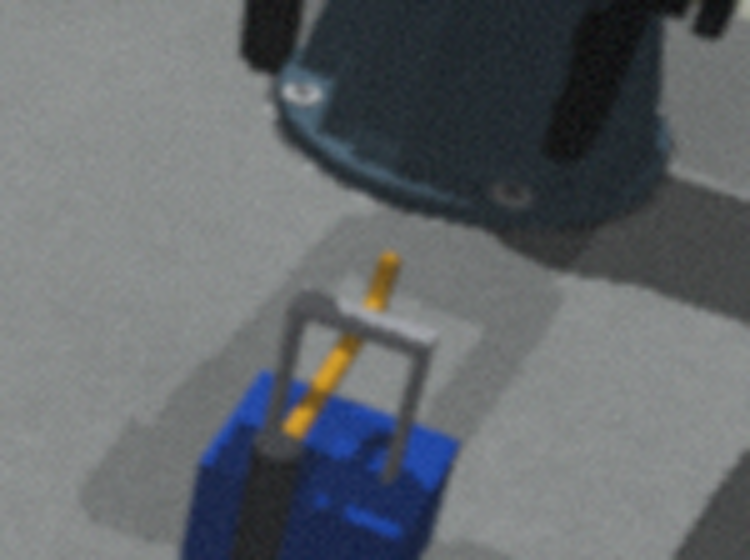

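The guard hangs freely. Back to the unit.

Request:
{"fn": "arm_command", "kwargs": {
  "moves": [
    [1, [-123, 441, 20], [0, 0, 0.074]],
    [1, [-123, 441, 20], [0, 0, 0.074]],
    [1, [-123, 441, 20], [0, 0, 0.074]],
    [1, [-123, 441, 20], [0, 0, 0.074]],
    [1, [-123, 441, 20], [0, 0, 0.074]]
  ]
}}

```text
clock: 10.15
position: [478.5, -98.0, 281.6]
ee_rot: [3.121, 0.338, 0.002]
contact_force: [1.0, 0.2, 1.0]
width: 1.002
```

Run:
```python
from h import *
go([484,-242,250],12.4)
```

```text
pos [478.5 -98.  281.6] shift [-25.6 141.7  31.9] turn [ 0.002 -0.001 -0.   ] deg 0.2 w 1.002 F [1.  0.2 1. ] t 10.15 j [-0.44 -0.05  1.77 -0.    1.43  0.91]
```

Request:
{"fn": "arm_command", "kwargs": {
  "moves": [
    [1, [-26, 142, 32], [0, 0, 0]],
    [1, [-26, 142, 32], [0, 0, 0]],
    [1, [-26, 142, 32], [0, 0, 0]],
    [1, [-26, 142, 32], [0, 0, 0]],
    [1, [-26, 142, 32], [0, 0, 0]]
  ]
}}

```text
clock: 10.78
position: [483.6, -241.0, 249.5]
ee_rot: [3.122, 0.34, 0.002]
contact_force: [-0.6, 0.2, 0.6]
width: 1.003
```

Run:
```python
from h import *
import pickle
go([527,-233,180],12.4)
p=optics.capture("wrist");pickle.dump(p,open("w10.pkl","wb"));crop(p,200,60,460,255,3,"w10.png")
for d in nets.silhouettes(p,"cassette"): print(d["at"],d["score"])
```

```text
pos [ 483.6 -241.   249.5] shift [44.   1.5 69.5] turn [ 0.001 -0.001  0.   ] deg 0.1 w 1.003 F [-0.6  0.2  0.6] t 10.78 j [-0.68  0.09  1.68  0.    1.36  0.67]
[325.5, 154.4] 0.77
[296.2, 156.5] 0.18
```

View pics/w10.png

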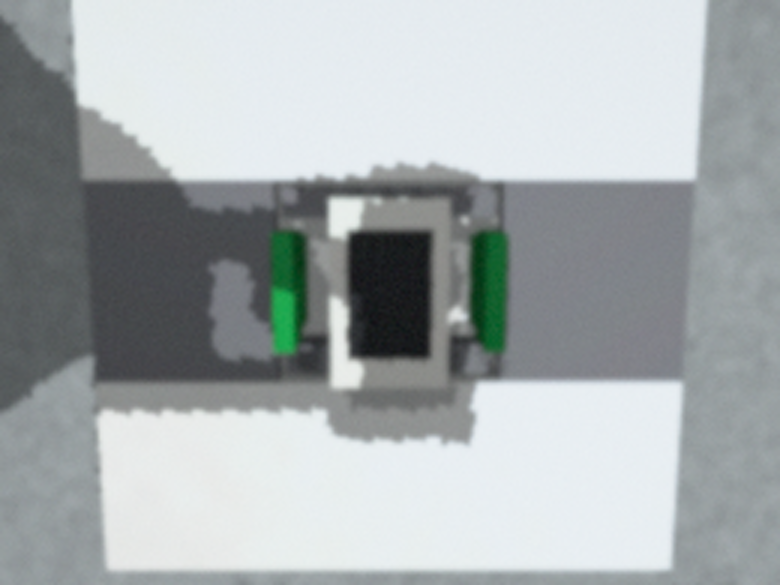

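Cassette seated at crop centre (389,292), i.e. image (330,157), with green catches left and right. One more view for height.

Request:
{"fn": "arm_command", "kwargs": {
  "moves": [
    [1, [0, 50, 0], [0, 0, 0]],
    [1, [0, 50, 0], [0, 0, 0]],
    [1, [0, 50, 0], [0, 0, 0]]
  ]
}}

```text
clock: 11.25
position: [494.9, -288.4, 250.4]
ee_rot: [3.121, 0.343, 0.003]
contact_force: [-0.4, -0.0, -0.0]
width: 0.998
```

Run:
```python
from h import *
import pickle
go([527,-233,180],12.4)
p=optics.capture("wrist");pickle.dump(p,open("w11.pkl","wb"));crop(p,110,60,370,255,3,"w11.png")
```

```text
pos [ 494.9 -288.4  250.4] shift [ 43.2 -47.2  70.4] turn [ 0.002 -0.002  0.002] deg 0.2 w 0.998 F [-0.4 -0.  -0. ] t 11.25 j [-0.73  0.16  1.6   0.    1.37  0.62]
```

View pics/w11.png

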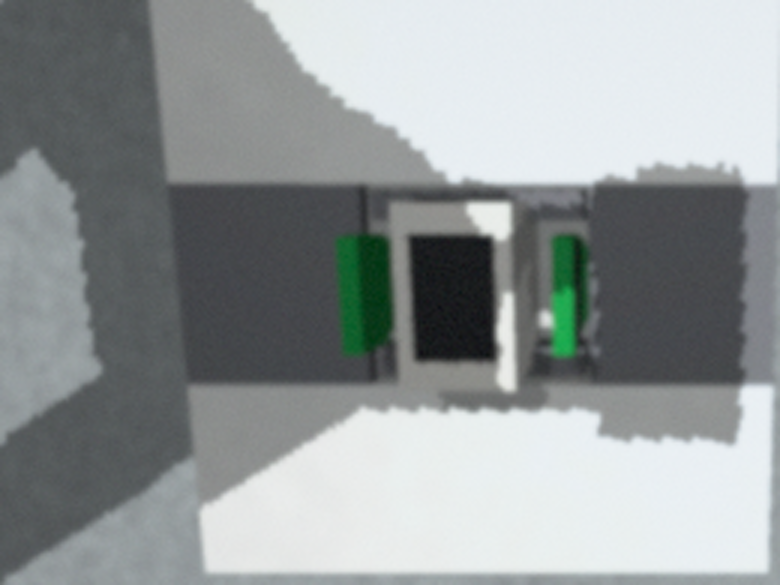

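Run:
```python
from h import *
import pickle
p=pickle.load(open("w10.pkl","rb"));q=pickle.load(open("w11.pkl","rb"))
f=lambda o:(lambda v:(o+(v[0]+.5)/3-.5,60+(v[1]+.5)/3-.5))
A,B=f(200),f(110)
def grp(n,a,b):
    X=np.array([tri(p,A(u),q,B(v))[0] for u,v in zip(a,b)])
    e=(X[1]-X[0]+X[2]-X[3]);print(n,X.round(1).tolist(),X.mean(0).round(1),np.degrees(np.arctan2(e[1],e[0]))+90)
    print("  len",[round(float(np.linalg.norm(X[i]-X[(i+1)%4])),1) for i in range(4)])
grp("blk",[(349,231),(431,231),(431,357),(349,357)],[(411,235),(494,235),(496,360),(413,360)])
grp("core",[(329,197),(449,197),(449,387),(329,387)],[(390,202),(512,202),(517,389),(397,389)])
c=[onz(p,A(v),100) for v in[(329,197),(449,197),(449,387),(329,387)]];print(np.mean(c,0))
c=[onz(q,B(v),100) for v in[(390,202),(512,202),(517,389),(397,389)]];print(np.mean(c,0))
# silhouettes of catch outer top edges at z 96
a=onz(p,A((272,292)),96);b=onz(p,A((507,292)),96);print((a+b)/2,np.linalg.norm(a-b))
```

```text
blk [[539.7, -219.7, 99.2], [543.8, -238.5, 97.3], [515.6, -244.8, 101.9], [511.6, -225.8, 103.8]] [ 527.7 -232.2  100.5] 12.10388185211761
  len [19.3, 29.2, 19.5, 29.1]
core [[546.1, -213.6, 98.7], [552.1, -241.0, 95.3], [509.3, -250.9, 99.3], [503.1, -222.6, 99.8]] [ 527.7 -232.    98.3] 12.431532712232041
  len [28.2, 44.1, 28.9, 43.9]
[ 527.71571469 -231.94367073  100.        ]
[ 527.73609431 -232.22808885  100.        ]
[ 527.88219542 -232.05424696   96.        ] 56.13200688809397
```

```bash
python3 -c "
from h import *
go([527.7,-232.1,125],12.3)"
```

```text
pos [ 494.8 -288.2  250.4] shift [ 44.  -47.8 125.4] turn [ 0.002 -0.002  0.005] deg 0.3 w 0.998 F [ 0.2  0.2 -0.4] t 11.3 j [-0.73  0.16  1.6   0.    1.37  0.62]
```

Request:
{"fn": "arm_command", "kwargs": {
  "moves": [
    [1, [44, -48, 40], [0.002, -0.002, 0.005]],
    [1, [44, -48, 75], [0.002, -0.002, 0.005]],
    [1, [44, -48, 125], [0.002, -0.002, 0.005]],
    [1, [44, -48, 125], [0.002, -0.002, 0.005]],
    [1, [44, -48, 125], [0.002, -0.002, 0.005]]
  ]
}}

```text
clock: 11.92
position: [528.5, -232.1, 127.3]
ee_rot: [3.122, 0.337, 0.002]
contact_force: [0.8, 0.2, -0.1]
width: 1.002
```

Run:
```python
from h import *
go([527.7,-232.1,67],12.3)
p=optics.capture("wrist");cv2.imwrite("pics/w12.png",p["img"][:,:,::-1])
```

```text
pos [ 528.5 -232.1  127.3] shift [-0.8 -0.2 60.3] turn [ 0.001 -0.001  0.   ] deg 0.1 w 1.002 F [ 0.8  0.2 -0.1] t 11.93 j [-0.62  0.31  1.69  0.    1.14  0.74]
```

View pics/w12.png

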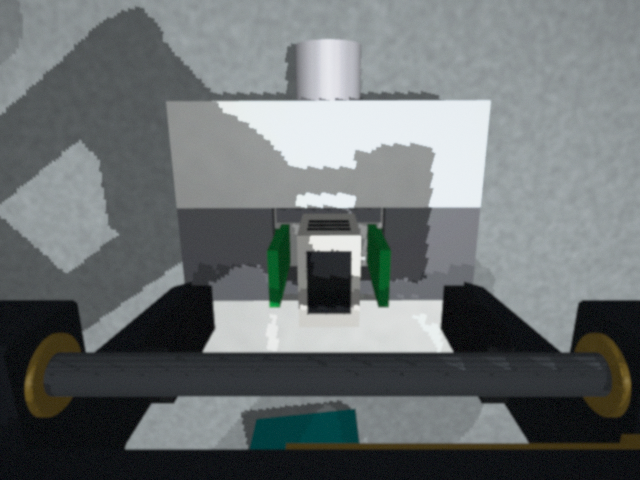

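The catches (269–389) are centred between the fingers (213–443). Descending, then pinching.

Request:
{"fn": "arm_command", "kwargs": {
  "moves": [
    [1, [-1, 0, 30], [0, 0, 0]],
    [1, [-1, 0, 55], [0, 0, 0]],
    [1, [-1, 0, 60], [0, 0, 0]],
    [1, [-1, 0, 60], [0, 0, 0]]
  ],
  "grip_force": 30
}}

```text
clock: 12.48
position: [529.0, -233.8, 69.7]
ee_rot: [3.12, 0.335, 0.007]
contact_force: [-1.0, 0.3, 0.9]
width: 1.003
```

Request:
{"fn": "arm_command", "kwargs": {
  "moves": [
    [-1, [0, 0, 0], [0, 0, 0]],
    [-1, [0, 0, 0], [0, 0, 0]],
    [-1, [0, 0, 0], [0, 0, 0]],
    [-1, [0, 0, 0], [0, 0, 0]],
    [-1, [0, 0, 0], [0, 0, 0]]
  ]
}}

```text
clock: 13.1
position: [529.2, -233.7, 70.1]
ee_rot: [3.12, 0.335, 0.007]
contact_force: [-2.2, 8.8, 10.7]
width: 0.457
```

Request:
{"fn": "arm_command", "kwargs": {
  "moves": [
    [-1, [0, 0, 0], [0, 0, 0]],
    [-1, [0, 0, 0], [0, 0, 0]],
    [-1, [0, 0, 0], [0, 0, 0]]
  ]
}}

```text
clock: 13.48
position: [529.3, -233.6, 70.6]
ee_rot: [3.12, 0.336, 0.007]
contact_force: [-2.1, 2.9, 6.4]
width: 0.42
```

Run:
```python
from h import *
go([527.7,-232.1,67],12.3)
p=optics.capture("wrist");cv2.imwrite("pics/w13.png",p["img"][:,:,::-1])
```

```text
pos [ 529.3 -233.6   70.6] shift [-1.3 -1.8  3.5] turn [ 0.004 -0.004 -0.   ] deg 0.3 w 0.42 F [-2.1  2.9  6.4] t 13.47 j [-0.62  0.39  1.72  0.    1.03  0.74]
```

View pics/w13.png

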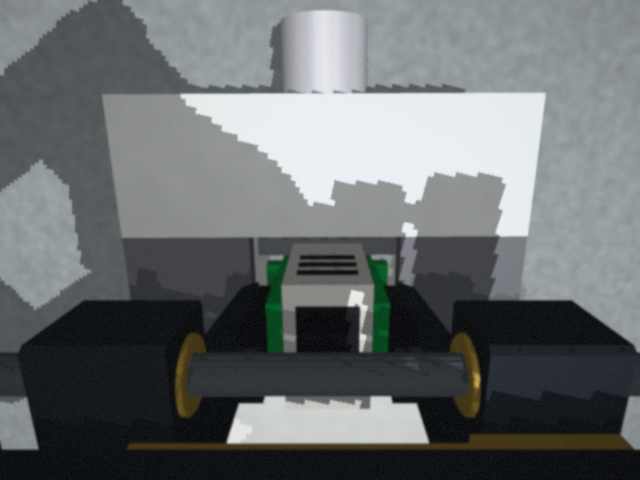

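Request:
{"fn": "arm_command", "kwargs": {
  "moves": [
    [-1, [0, 0, 0], [0, 0, 0]],
    [-1, [0, 0, 0], [0, 0, 0]]
  ]
}}

```text
clock: 13.78
position: [529.3, -233.5, 70.6]
ee_rot: [3.12, 0.336, 0.007]
contact_force: [-1.2, 1.6, 4.1]
width: 0.419
```

Run:
```python
from h import *
go([527.7,-232.1,67],12.3)
p=optics.capture("wrist");crop(p,210,220,450,400,3,"w14.png")
p=optics.capture("scene");crop(p,220,150,360,255,5,"s14.png")
```

```text
pos [ 529.3 -233.5   70.6] shift [-1.3 -1.7  3.6] turn [ 0.004 -0.004 -0.   ] deg 0.3 w 0.419 F [-1.2  1.6  4.1] t 13.78 j [-0.62  0.39  1.72  0.    1.03  0.74]
```

View pics/w14.png

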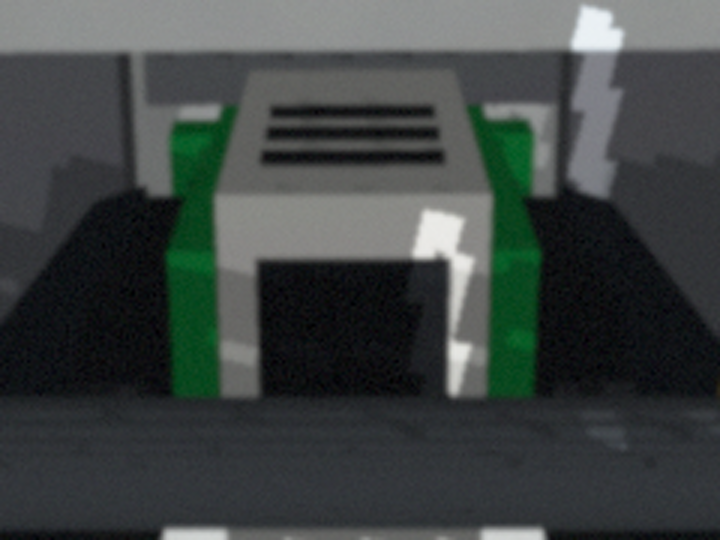

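View pics/s14.png

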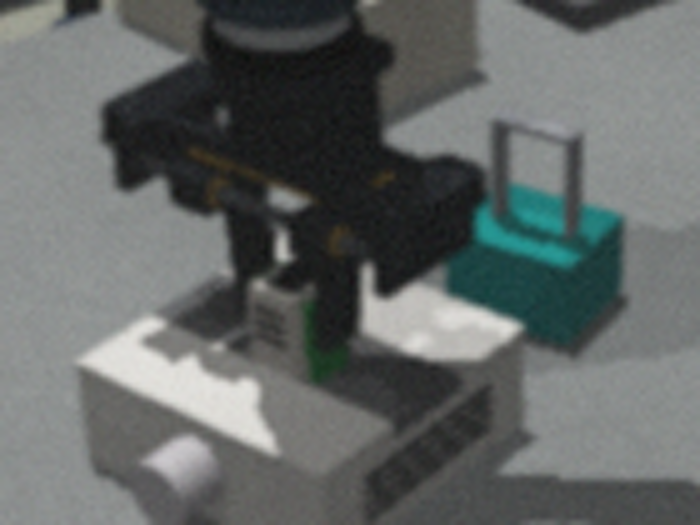

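Both catches are pressed in against the core (about 38 mm across) and the opening is steady at 37 mm. Lifting 100 mm.

Request:
{"fn": "arm_command", "kwargs": {
  "moves": [
    [-1, [0, 0, -6], [0, 0, 0]],
    [-1, [0, 0, -14], [0, 0, 0]],
    [-1, [0, 0, -24], [0, 0, 0]],
    [-1, [0, 0, -36], [0, 0, 0]],
    [-1, [0, 0, -36], [0, 0, 0]]
  ]
}}

```text
clock: 14.5
position: [530.0, -234.1, 108.3]
ee_rot: [3.118, 0.335, 0.011]
contact_force: [0.6, -0.3, -2.4]
width: 0.42
```

Run:
```python
from h import *
go([528.6,-232.8,171],12.3)
p=optics.capture("wrist");crop(p,170,140,490,400,2.4,"w15.png")
p=optics.capture("scene");crop(p,220,150,360,255,5,"s15.png")
```

```text
pos [ 530.  -234.1  108.3] shift [ -0.7  -1.1 -62.7] turn [ 0.006 -0.006 -0.   ] deg 0.5 w 0.42 F [ 0.6 -0.3 -2.4] t 14.5 j [-0.62  0.33  1.7   0.    1.1   0.74]
```

View pics/w15.png

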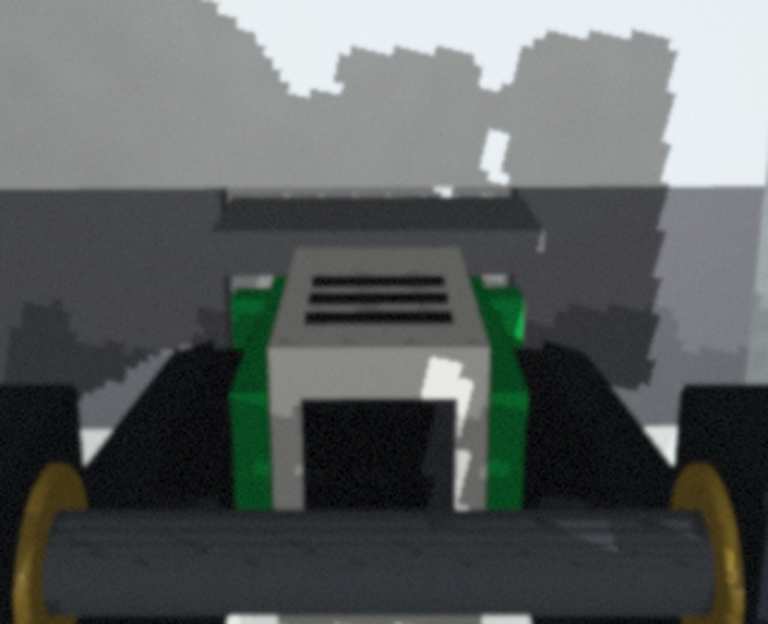

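View pics/s15.png

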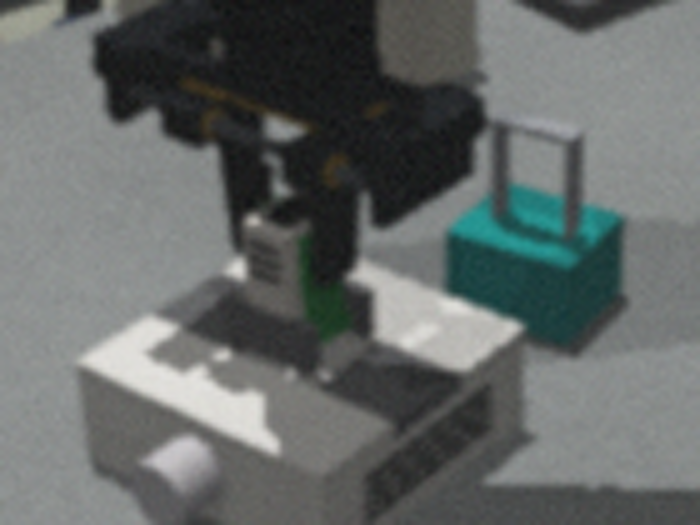

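The catches have cleared the top plate and the load is −2.4 N, the cassette's weight. Lifting the rest.

Request:
{"fn": "arm_command", "kwargs": {
  "moves": [
    [-1, [0, 0, -15], [0, 0, 0]],
    [-1, [0, 0, -30], [0, 0, 0]],
    [-1, [-1, -1, -45], [0.006, -0.006, 0]],
    [-1, [-1, -1, -56], [0.006, -0.006, 0]],
    [-1, [-1, -1, -62], [0.006, -0.006, 0]]
  ]
}}

```text
clock: 15.22
position: [528.1, -232.7, 170.1]
ee_rot: [-3.123, -0.336, 0.0]
contact_force: [-0.1, -0.1, -1.8]
width: 0.417
```

Request:
{"fn": "arm_command", "kwargs": {
  "moves": [
    [-1, [0, 0, 0], [0, 0, 0]],
    [-1, [0, 0, 0], [0, 0, 0]],
    [-1, [0, 0, 0], [0, 0, 0]],
    [-1, [0, 0, 0], [0, 0, 0]]
  ]
}}

```text
clock: 15.72
position: [527.9, -232.6, 169.7]
ee_rot: [-3.123, -0.336, 0.001]
contact_force: [-0.1, -0.5, -2.0]
width: 0.418
```

Run:
```python
from h import *
go([528.6,-232.8,171],12.3); print(np.abs(get_state()["joint_vel"]).max())
p=optics.capture("wrist");crop(p,170,140,490,400,2.4,"w16.png")
p=optics.capture("scene");cv2.imwrite("pics/s16.png",p["img"][:,:,::-1])
p=optics.capture("top");cv2.imwrite("pics/t16.png",p["img"][:,:,::-1])
```

```text
pos [ 527.9 -232.6  169.7] shift [ 0.7  0.3 -1.3] turn [-0.001  0.001 -0.   ] deg 0.1 w 0.418 F [-0.1 -0.5 -2. ] t 15.72 j [-0.62  0.26  1.66  0.    1.22  0.74]
0.0015822600243984308
```

View pics/w16.png

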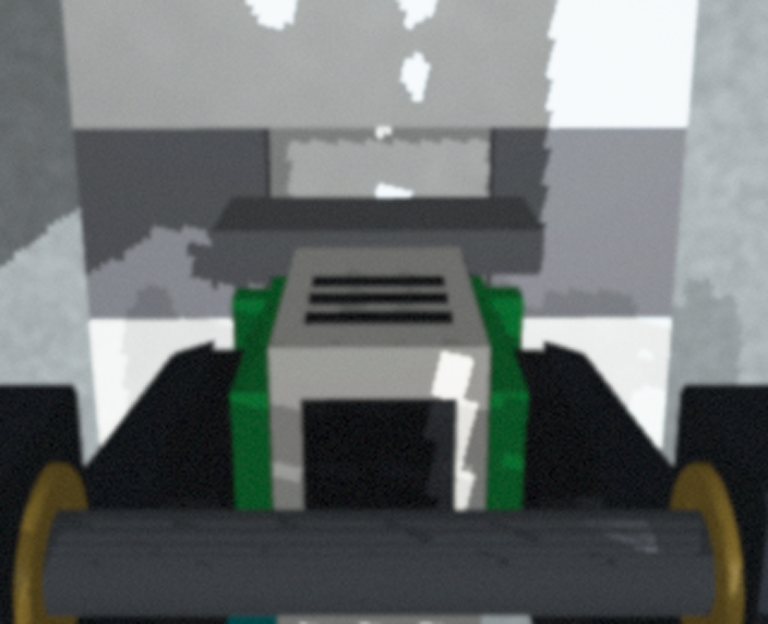

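View pics/s16.png

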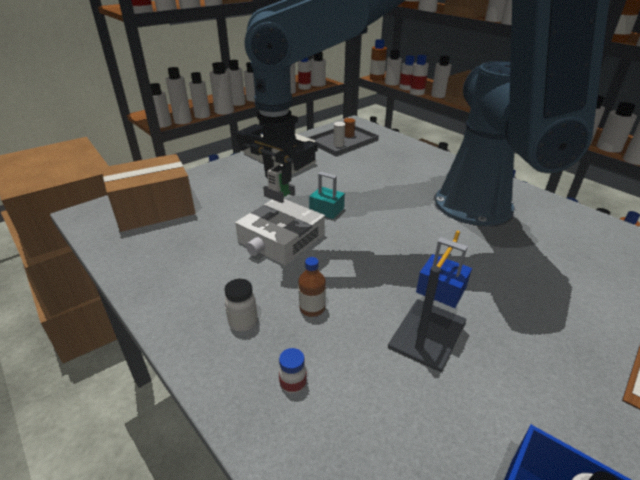

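View pics/t16.png

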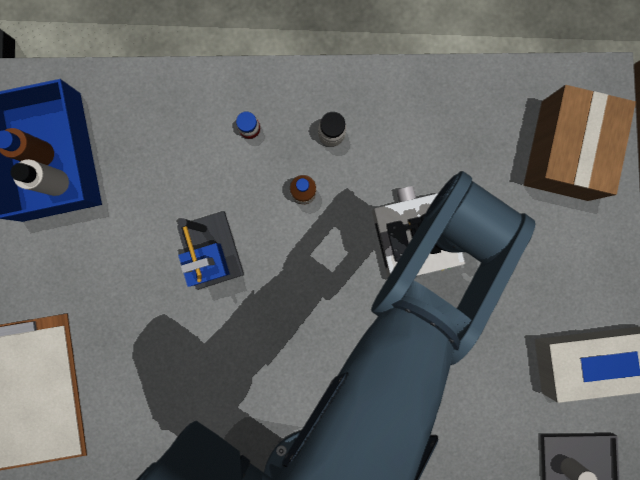

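Everything is in place: cassette lifted about 99 mm, still and upright; guard hanging at top (200,265); bottle and jars unmoved. Handing in.

```bash
python3 -c "
from station import manip
print(manip.job_done())"
```

```text
the job is handed in; nothing more can be done
None
```

The blue guard cap is hanging by its strap on the hook, and the arm is holding the cassette about 10 cm out of the unit with both catches pinched. I handed the job in at about 16 s on the robot's clock.

**Guard:** The last scene and top pictures show it hanging on the level part of the rod, touched by nothing else. The vertical force switched sign as the bar settled on the rod, before I opened the gripper.

**Cassette:** I pinched it with 30 N and lifted it about 99 mm. At the end the arm was still, the tool was vertical within about 0.1° and the load was about 2 N, close to the cassette's weight. The wrist picture shows both catches pressed in against the core.

**Bystanders:** The bottle and both jars are at the same pixels in the top picture as at the start.

**One disagreement:** The gripper read 37 mm across the catches where the task gives 40 mm when fully pinched. I put this down to the pads giving under the force. The reading held steady through the lift, and the catches cleared the unit.

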